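# Extend the display easel and set the charcoal box on it

### The arm

A 6-joint arm with a two-finger parallel gripper is mounted at the origin on a cart in front of the work surface, level with it; the furniture and walls round the work are solid. World frame = base frame: x ahead of the robot, y to its left, z up, the work surface at z = 0. Lengths are in m, angles in rad, forces in N, time in s.
With the tool pointing down it reaches from about 0.325 to 0.75 m from the base axis. Payload 7.6 kg.
Tool frame: the origin (TCP) lies midway between the tips of the shut fingers; the grasp point (between the pads) lies 19 mm behind it; z points along the fingers, y is the line along which they close (so a half turn about z gives the same grasp; the last joint's range is limited). The gripper opens to 85 mm and grips with 20 to 120 N. Pads are 22 mm wide; open, the fingers measure 114 mm over their backs; the gripper's body (76 mm by 85 mm) begins 54 mm behind the grasp point. The pads swing forward as they close: fully open they stand 13 mm farther back than shut.
Start: joints at [1.122, 0.052, 1.401, -0, 1.689, -0.07], TCP at [0.194, 0.488, 0.231] pointing down, gripper open.
Joint ranges: [-2.9, 2.9], [-0.91, 2.17], [0.12, 2.37], [-1.06, 4.2], [0.26, 2.73], [-2.93, 2.93]. Speed limits (rad/s): [2.57, 2.57, 3.01, 3.14, 3.14, 3.14].

### API

Orientations are given as a 3x3 rotation matrix whose columns are the frame's x, y, z axes.
In Python, from station import env, optics gives the robot as it stands.
- The arm moves only by the shell command python3 -m handwheel 'ROWS' [FORCE]. ROWS is JSON, a list of rows, each a list of 7 numbers: the shift along the tool's x, y, z in mm, then the turn, a rotation vector about the tool's x, y, z in degrees, then the closure in counts, from 0 (fully open) to 255 (shut). In form: [[dx, dy, dz, ax, ay, az, jaw], ...]. A call has 1 to 5 rows; each row shifts and turns the commanded pose from where the row before left it, along the tool's axes as they then stand; what a row does not reach is not made up. A row lasts 1/12 s, in which the tool goes at most 41.7 mm and 7.16 degrees, less where a joint would pass 70% of its speed; a pose out of reach is approached as far as the arm can. A call with a gripper value outside its range is refused whole. The fingers move at their own pace and stop on an object; FORCE is the grip in N (left out, the last holds). Time passes only in rows, so rows that do not move let the fingers close. It gives the time, the measured TCP pose, the force, the opening and the grip force at its end, in the units of the state.
- env.state(): the state, without advancing time (a new reading comes with each control period).
- optics.read_camera(name): name is "side" or "top"; returns the picture (384x512x3 uint8, red, green, blue); there is no depth.
- optics.get_calibration(name): a dict with "fx", "fy", "cx", "cy" (pixels), "dist_coeffs" ([k1, k2, p1, p2, k3] as OpenCV has them; the pictures are not rectified), "T" (4x4, takes a point from camera to world coordinates). Camera axes: x right, y down, z forward; pixel columns grow to the right and rows downward; lengths in m; the calibration is good to about 2 mm. A picture is of the moment at which its call begins. get_calibration takes no time and is no camera call.
- env.sign_off(): hands the job in; it is judged then, once.
The state is a dict: "t": time; "joint_positions": joint angles; "joint_vel": joint speeds; "joint_efforts": joint torques, N m; "tcp_pos": TCP position; "orientation": TCP orientation; "force": force on the tool from outside, world axes, zero at the start; "wrist_torque": the same for the moment, N m; "finger_gap": opening from 0.0 (shut) to 1.0 (fully open); "grasp_force": force on a finger pad.
Only numpy, scipy, OpenCV 4.12 (cv2) and the standard library are available. Lean on these libraries where they do the work, as an engineer would, in place of code of your own. Each camera call takes 0.05 s, during which the arm holds its last target. There are 200 camera calls.

### The job

Set up the small display easel: pull its telescoping mast out by the wooden head block until the red lock button clicks out through the window in the front of the tube. Then lay the beige charcoal box on the easel for display, its length up the slope, flat on the cross bars, centred, its lower end resting on the ledge; set it down gently without dropping it and let go. Leave the ink bottle, the jar and the glue stick standing where they are.

Things in the scene. Friction and masses are not known exactly. Their poses are not given: they have to be found in the camera images.
- easel: Small display easel held to the counter by suction feet (cannot move): dark steel foot plate 130 x 90 mm, 11 mm high, posts, slanted aluminium tube 26 mm wide with its front face 9 mm behind the cross bars' plane. Origin: centre of the foot plate at counter height; x from its low front (ledge) to its high back, y to its left, z up.
- easel_rest: Slanted part of the easel, 30 deg from level. Origin: mid ledge, where its upper face meets the cross bars' plane (50 mm before, 75 mm above the easel's origin); x up the slope, y left, z out of the slope. Wooden ledge: 80 wide, x -8..0, stands 14 mm above the bars. Bar tops are z = 0: 70 wide at x 0..14, 40 wide at x 24..36 and 53..61. Tube from x -55 to 62. Beside these, free air.
- mast (a joint): How far the telescoping inner tube with its head block is pulled out up the slope (x of easel_rest), m: 0 fully in, 0.066 end stop. About 3 N of friction; it stays where left. At 0.063 to 0.066 the lock button stands in its window and clicks out; then the mast cannot slide back.
- head_grip (a point): Grip point on the head block, the pale wooden block topping the mast: 14 mm thick along the slope, 22 mm wide (y of easel_rest), up to 39 mm above the cross bars' plane; this point is 28 mm above that plane, at x = 71.5 mm + mast in easel_rest's frame. Clear space from ledge to head is 62 mm + mast: the charcoal box fits only when the mast is out.
- lock_button (a joint): Red spring lock button, 7 mm across, carried in the mast: 0 to 0.001 while held in under the tube wall (hidden), 0.008 m when clicked out by its own spring, 4.7 mm proud of the tube's front face (still below the cross bars' plane).
- button_window (a point): Centre of the 12 x 10 mm window in the front face of the aluminium tube where the button comes out: at x 45, z -9 mm in the frame of easel_rest.
- charcoal_box: Flat beige card box of charcoal, 105 x 52 x 18 mm (x, y, z), about 30 to 80 g, lying flat on the counter within reach (a look-alike by the ink bottles far left belongs to the decoration). Origin: centre of its underside; x along its length, z up. To be grasped across its 52 mm width.
- clip_box: Green card box of paper clips, 68 x 48 x 26 mm, lying on the counter; not needed. Origin: centre of its underside.
- nib_tin: Small yellow tin, 54 x 36 x 14 mm, lying on the counter; not needed. Origin: centre of its underside.
- gesso_jar: White plastic jar with a dark lid, 67 mm across, 80 mm high, standing behind the easel's left corner; to be left alone. Origin: centre of its underside.
- blue_ink: Blue ink bottle with a white cap, 35 mm across, 80 mm high, standing at the right of the easel; to be left alone. Origin: centre of its underside.
- glue_stick: Glue stick with red cap, 26 mm across, 92 mm high, standing on the right part of the counter; to be left alone. Origin: centre of its underside.

How it is judged:
On the way:
1. the mast is out and its lock button has clicked out (value of joint mast above 0.06 m and value of joint lock_button above 0.006 m), for 0.2 s.
At the end, for the whole second after the job is handed in: Mast out 60 mm or more, lock button out over 6 mm; charcoal box released, at rest, flat on the cross bars (0.1 rad, 5 mm), length up the slope within 0.14 rad, centred within 12 mm, lower end within 7 mm of the ledge; jar, ink bottle and glue stick upright (all of step 1 and x of charcoal_box in the frame of easel_rest between 0.049 and 0.06 m and y of charcoal_box in the frame of easel_rest between -0.012 and 0.012 m and z of charcoal_box in the frame of easel_rest between -0.004 and 0.005 m and angle between the x axis of charcoal_box and the x axis of easel_rest, either way round below 0.14 rad and angle between the z axis of charcoal_box and the z axis of easel_rest, either way round below 0.1 rad and linear speed of charcoal_box below 0.02 m/s and angle between each of gesso_jar, blue_ink, glue_stick's own z axis and vertical below 0.15 rad); the robot touches nothing.
It fails at once if the jar, the ink bottle or the glue stick is moved by more than 25 mm (distance of any of gesso_jar, blue_ink, glue_stick from where it was at the start of the episode above 0.025 m).
It fails at once if the charcoal box is dropped (moves faster than 0.75 m/s with no finger on it) (linear speed of charcoal_box above 0.75 m/s and not (contact force between the fingers and charcoal_box above 0.02 N)).
It also fails if it takes over 54 s, if anything falls off the work surface, if the arm or the gripper's body presses on something with over 40 N, if the wrist force passes 120 N, or if a joint passes its speed limit or range.

## Working session

There is one attempt and no reset: what is moved stays moved. The work goes in short steps, Python scripts to look and compute and a shell command to move; the robot and the scene stay as the last step left them, time stands still between calls to the robot, and variables do not carry over. Pictures are saved under pics/ and viewed, at most 10 in all, crops included, and the job is handed in when it is done.

```bash
ls; mkdir -p pics; python3 - <<'E'
from station import env, optics
import cv2,numpy as np
for n in("top","side"):
    im=optics.read_camera(n); cv2.imwrite(f"pics/{n}0.png",im[:,:,::-1])
    c=optics.get_calibration(n); print(n,[c[k] for k in("fx","fy","cx","cy","dist_coeffs")]);print(np.round(c["T"],3))
s=env.state();print(s)
E
```

```text
pics
top [414.18720647274426, 414.18720647274426, 256.88426947661816, 192.99986681373457, array([-0.10090158,  0.        ,  0.        ,  0.        ,  0.        ])]
[[ 4.000e-03 -9.820e-01  1.880e-01  3.540e-01]
 [-1.000e+00 -4.000e-03  2.000e-03  1.120e-01]
 [-1.000e-03 -1.880e-01 -9.820e-01  1.047e+00]
 [ 0.000e+00  0.000e+00  0.000e+00  1.000e+00]]
side [387.42319690811735, 387.42319690811735, 257.30593450748034, 192.60213616157012, array([-0.04391627,  0.        ,  0.        ,  0.        ,  0.        ])]
[[-0.986 -0.121  0.115  0.457]
 [-0.166  0.635 -0.754  0.884]
 [ 0.018 -0.763 -0.646  0.745]
 [ 0.     0.     0.     1.   ]]
{'t': 0.1, 'joint_positions': array([ 1.12169913e+00,  5.27712178e-02,  1.40160484e+00,  2.36132613e-08,
        1.68861135e+00, -7.03472017e-02]), 'joint_vel': array([-1.69827485e-03, -1.66519668e-03, -3.28114736e-03,  7.00351946e-04,
       -7.17718527e-05,  6.66652286e-04]), 'joint_efforts': array([ 1.49026157e-03, -3.82579994e+01, -3.60986602e+01, -2.52502207e-05,
        4.76707384e-03,  1.28651189e-05]), 'tcp_pos': array([0.19400972, 0.48755136, 0.23056726]), 'orientation': array([[-9.29127533e-01,  3.69758923e-01, -6.05552796e-04],
       [ 3.69759406e-01,  9.29126689e-01, -1.25643055e-03],
       [ 9.80588555e-05, -1.39129306e-03, -9.99999027e-01]]), 'force': array([0.0327195 , 0.26488254, 0.29938293]), 'wrist_torque': array([-0.01972099,  0.03218933, -0.04382523]), 'grasp_force': 0.0, 'finger_gap': 0.9981358703550751}
```

View pics/top0.png

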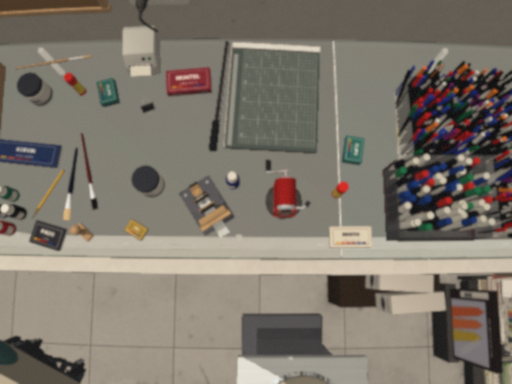

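View pics/side0.png

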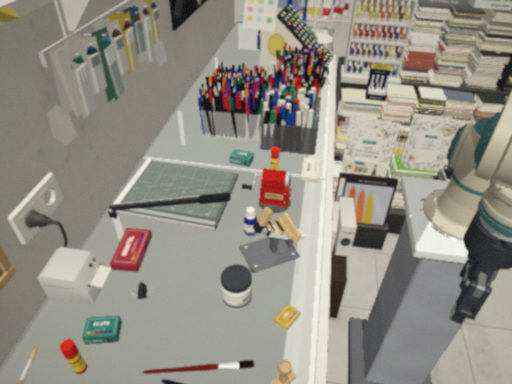

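The top view shows the beige box at (350,237), the easel at (207,205), ink at (232,178), the glue stick at (341,188) and the jar at (148,181). I'll enlarge the easel and the box.

```bash
python3 - <<'E'
import cv2,numpy as np
a=cv2.imread("pics/top0.png");b=cv2.imread("pics/side0.png")
f=lambda i,x,y,w,h,s:cv2.resize(i[y:y+h,x:x+w],None,fx=s,fy=s,interpolation=cv2.INTER_CUBIC)
A=f(a,172,168,80,75,5);B=f(b,230,195,80,75,5)   # 400x375
C=f(a,322,172,60,80,2.5);D=f(b,255,140,80,80,2.5)
bot=np.zeros((200,800,3),np.uint8);bot[:,:150]=C;bot[:,200:400]=D
cv2.imwrite("pics/crop0.png",np.vstack([np.hstack([A,B]),bot]))
E
```

```text
(no output)
```

View pics/crop0.png

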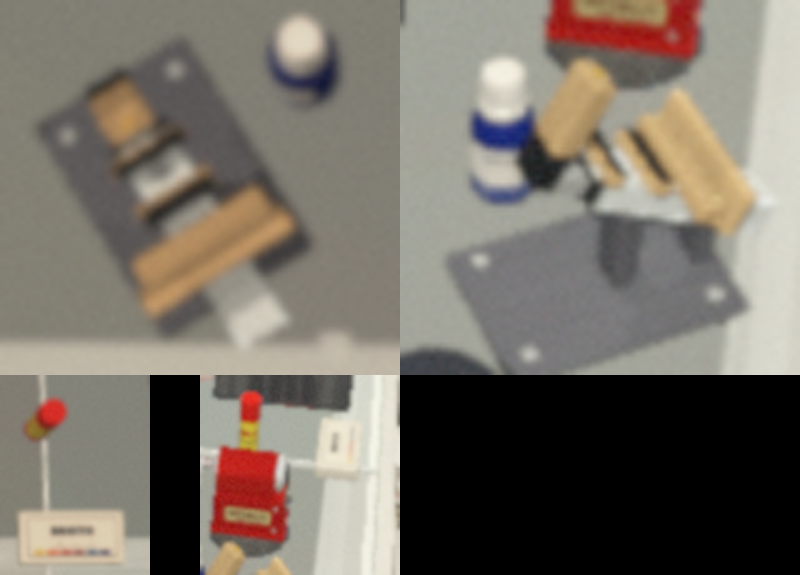

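The crop shows the foot plate's corners at (180,40), (40,125), (308,243) and (165,333) and the head block's top at about (120,105). The ledge is at lower right, and the box's top face spans (20,512) to (126,562).

```bash
cat > h.py <<'E'
import numpy as np, cv2
from station import env, optics
def ray(n,uv):
    c=optics.get_calibration(n);K=np.array([[c["fx"],0,c["cx"]],[0,c["fy"],c["cy"]],[0,0,1]])
    p=cv2.undistortPoints(np.array(uv,float).reshape(-1,1,2),K,np.array(c["dist_coeffs"]))[:,0]
    d=np.c_[p,np.ones(len(p))]@c["T"][:3,:3].T
    return c["T"][:3,3],d
def plane(n,uv,z):
    o,d=ray(n,uv);return o+d*((z-o[2])/d[:,2])[:,None]
def proj(n,P):
    c=optics.get_calibration(n);K=np.array([[c["fx"],0,c["cx"]],[0,c["fy"],c["cy"]],[0,0,1]])
    T=np.linalg.inv(c["T"]);return cv2.projectPoints(np.array(P,float).reshape(-1,1,3),cv2.Rodrigues(T[:3,:3])[0],T[:3,3],K,np.array(c["dist_coeffs"]))[0][:,0]
def rest(o,yaw):
    "origin and axes of easel_rest for easel origin o (x,y), yaw"
    X=np.array([np.cos(yaw),np.sin(yaw),0]);Y=np.array([-X[1],X[0],0]);Z=np.array([0,0,1.]);a=np.pi/6
    return np.r_[o,0]-.05*X+.075*Z, np.c_[np.cos(a)*X+np.sin(a)*Z,Y,np.cos(a)*Z-np.sin(a)*X]
E
python3 - <<'E'
from h import *
np.set_printoptions(precision=4,suppress=True)
im=cv2.imread("pics/top0.png")
P=plane("top",np.array([[180,40],[40,125],[165,333],[308,243]])/5+[171.6,167.6],.011)
print(P, P.mean(0)); a=((P[1]-P[2])+(P[0]-P[3]))/2; print(np.linalg.norm(a),np.degrees(np.arctan2(a[1],a[0])))
Q=plane("side",np.array([[450,258],[746,305]])/5+[230-80-.4,194.6],.011);print("side corners",Q)
yaw=np.arctan2(a[1],a[0]);o,R=rest(P.mean(0)[:2],yaw);print("rest",o)
for m in(0,.066):print("head",o+R@[.0715+m,0,.028])
for n in("top","side"):print(n,proj(n,[o+R@p for p in([.0715,0,.039],[-.004,.04,.014],[-.004,-.04,.014],[.045,0,-.009])]))
B=plane("top",np.array([[20,512-375],[124,512-375],[126,562-375],[20,562-375]])/2.5+[321.8,171.8],.018);print("box",B,B.mean(0))
S=plane("side",np.array([[322,417],[356,424],[354,474],[316,470]])*[1,1]/2.5+[255-80-.2,140-150-.2],.018);print("box side",S)
E
```

```text
[[0.5972 0.2411 0.011 ]
 [0.5524 0.3118 0.011 ]
 [0.4465 0.2447 0.011 ]
 [0.4924 0.1736 0.011 ]] [0.5221 0.2428 0.011 ]
0.12503868974814067 32.54995433521663
side corners [[0.5976 0.2415 0.011 ]
 [0.4478 0.2452 0.011 ]]
rest [0.48   0.2159 0.075 ]
head [0.5204 0.2417 0.135 ]
head [0.5686 0.2724 0.168 ]
top [[200.5789 197.6133]
 [200.9633 230.0012]
 [230.124  211.8692]
 [203.4941 201.365 ]]
side [[274.4188 210.757 ]
 [300.8383 234.3489]
 [285.8004 212.6662]
 [272.9329 227.8353]]
box [[ 0.466  -0.0686  0.018 ]
 [ 0.4661 -0.1739  0.018 ]
 [ 0.416  -0.1738  0.018 ]
 [ 0.4162 -0.0673  0.018 ]] [ 0.4411 -0.1209  0.018 ]
box side [[ 0.4685 -0.1732  0.018 ]
 [ 0.4236 -0.1659  0.018 ]
 [ 0.4209 -0.0597  0.018 ]
 [ 0.4671 -0.0588  0.018 ]]
```

```bash
python3 - <<'E'
from h import *
np.set_printoptions(precision=1,suppress=True)
o,R=rest([.5221,.2428],np.radians(32.5))
for m in (0,.01,.02,.03):
  P=[o+R@[.0715+m+dx,dy,.039] for dx,dy in((-.007,.011),(-.007,-.011),(.007,-.011),(.007,.011))]
  print(m,((proj("top",P)-[171.6,167.6])*5).ravel(),((proj("side",P)-[229.6,194.6])*5+[400,0]).ravel())
def lookat(n,P,s,off,add): return (proj(n,P)-off)*s+add
P=[o+R@p for p in([0,.035,0],[.03,.02,0],[.057,-.02,0])]
print(lookat("top",P,5,[171.6,167.6],0),lookat("side",P,5,[229.6,194.6],[400,0]))
im=cv2.imread("pics/top0.png");hsv=cv2.cvtColor(im,cv2.COLOR_BGR2HSV)[168:243,172:252]
m=cv2.inRange(hsv,(8,60,90),(28,255,255));n,l,st,ce=cv2.connectedComponentsWithStats(m)
print([(s[:5],c*5) for s,c in zip(st,ce) if s[4]>10])
E
```

```text
0 [131.7 175.9 174.  149.9 158.1 124.3 115.5 150.4] [646.1  98.4 625.7  67.9 602.4  63.3 622.6  94. ]
0.01 [120.2 157.7 162.7 131.7 146.6 105.9 103.9 132. ] [629.4  95.3 609.1  64.6 585.4  60.  605.5  90.8]
0.02 [108.5 139.4 151.2 113.3 135.   87.3  92.1 113.5] [612.4  92.1 592.2  61.3 568.3  56.6 588.2  87.6]
0.03 [ 96.8 121.  139.7  94.8 123.4  68.6  80.3  94.9] [595.1  88.9 575.2  57.9 550.9  53.1 570.6  84.3]
[[147.3 289.9]
 [142.  222.5]
 [186.  130.7]] [[729.8 212.6]
 [668.5 184.1]
 [589.2 121.1]]
[(array([   0,    0,   80,   75, 5377], dtype=int32), array([199. , 181.9])), (array([ 18,  15,  14,  19, 153], dtype=int32), array([121.9, 117.6])), (array([27, 33, 16, 11, 36], dtype=int32), array([172.1, 188.5])), (array([ 26,  37,  34,  27, 434], dtype=int32), array([207.4, 246.8]))]
```

```bash
cat >> h.py <<'E'
from scipy.spatial.transform import Rotation as Ro
E0=rest([.5221,.2428],np.radians(32.5))
def RT(sign=1):
    o,R=E0; return np.c_[-sign*R[:,0],sign*R[:,1],-R[:,2]]   # tool x = -sign*Rx, z into slope
def goal(p=None,Rt=None,s=None):
    s=s or env.state();Rc=s["orientation"];np.set_printoptions(precision=2,suppress=True)
    if Rt is not None: r=Ro.from_matrix(Rc.T@Rt).as_rotvec(degrees=True);print("turn first",r,np.linalg.norm(r))
    if p is not None: print("shift in now axes",1000*Rc.T@(p-s["tcp_pos"]),"in target axes",1000*(Rt if Rt is not None else Rc).T@(p-s["tcp_pos"]))
def rp(s=None):
    s=s or env.state();o,R=E0;return 1000*R.T@(s["tcp_pos"]-o)
E
python3 - <<'E'
from h import *
o,R=E0
print(plane("top",[[148,175],[232,173],[344,186]],.08))
goal(o+R@[.0925,0,.009+.06],RT());goal(o+R@[.0925,0,.069],RT(-1))
E
```

```text
[[ 0.58222072  0.37724532  0.08      ]
 [ 0.58765723  0.1739322   0.08      ]
 [ 0.55690794 -0.09466404  0.08      ]]
turn first [-14.25 -27.75 -52.9 ] 61.415539000700406
shift in now axes [-392.77 -109.58   49.68] in target axes [ -97.17 -382.7   113.33]
turn first [-32.84  16.86 122.36] 127.80834002704128
shift in now axes [-392.77 -109.58   49.68] in target axes [ 97.17 382.7  113.33]
```

```bash
H="python3 -m handwheel"
r='[0,0,0,-1.43,-2.78,-5.29,120]'
python3 -m handwheel '[[0,0,0,-1.43,-2.78,-5.29,120],[0,0,0,-1.43,-2.78,-5.29,120],[0,0,0,-1.43,-2.78,-5.29,120],[0,0,0,-1.43,-2.78,-5.29,120],[0,0,0,-1.43,-2.78,-5.29,120]]' 40
python3 -m handwheel '[[0,0,0,-1.43,-2.78,-5.29,120],[0,0,0,-1.43,-2.78,-5.29,120],[0,0,0,-1.43,-2.78,-5.29,120],[0,0,0,-1.43,-2.78,-5.29,120],[0,0,0,-1.43,-2.78,-5.29,120]]'
python3 -m handwheel '[[-8,-30,0,0,0,0,120],[-8,-30,0,0,0,0,120],[-8,-30,0,0,0,0,120],[-8,-30,0,0,0,0,120],[-8,-30,0,0,0,0,120]]'
python3 -m handwheel '[[-8,-30,0,0,0,0,120],[-8,-30,0,0,0,0,120],[-8,-30,0,0,0,0,120],[-8,-30,0,0,0,0,120],[-8,-30,0,0,0,0,120]]'
python3 - <<'E'
from h import *
o,R=E0
goal(o+R@[.0925,0,.009+.06],RT());print(rp(),env.state()["joint_positions"],env.state()["t"])
E
```

```text
t: 0.52
tcp_pos: [0.194, 0.4878, 0.231]
orientation: [[-0.962, -0.099, 0.255], [-0.079, 0.993, 0.087], [-0.262, 0.063, -0.963]]
force: [-0.1, 0.3, 0.1]
finger_gap: 0.531
grasp_force: 0.0
t: 0.93
tcp_pos: [0.1938, 0.4877, 0.2309]
orientation: [[-0.726, -0.542, 0.424], [-0.468, 0.841, 0.272], [-0.504, -0.001, -0.864]]
force: [0.3, 0.0, 0.8]
finger_gap: 0.525
grasp_force: 0.0
t: 1.35
tcp_pos: [0.3044, 0.3787, 0.2511]
orientation: [[-0.729, -0.538, 0.423], [-0.465, 0.843, 0.271], [-0.502, 0.001, -0.865]]
force: [0.2, 0.4, 0.0]
finger_gap: 0.532
grasp_force: 0.0
t: 1.77
tcp_pos: [0.4144, 0.2706, 0.2711]
orientation: [[-0.73, -0.537, 0.423], [-0.464, 0.843, 0.271], [-0.502, 0.001, -0.865]]
force: [-0.0, 0.3, -0.0]
finger_gap: 0.53
grasp_force: 0.0
turn first [ 0.06  0.14 -0.03] 0.1558688117185318
shift in now axes [-16.6  -81.41 113.75] in target axes [-16.84 -81.3  113.79]
[ 75.66  81.3  182.79] [ 0.48 -0.46  1.83  0.05  1.24 -1.66] 1.7667
```

Close to position. I'll move over the head, then look before descending.

```bash
python3 -m handwheel '[[-6,-27,28,0,0,0,120],[-6,-27,28,0,0,0,120],[-5,-27,29,0,0,0,120],[0,0,28,0,0,0,120],[0,0,0,0,0,0,120]]'
python3 - <<'E'
from h import *
o,R=E0
print(rp())
a,b=[optics.read_camera(n)[:,:,::-1] for n in("top","side")]
f=lambda i,x,y,w,h,s:cv2.resize(i[y:y+h,x:x+w],None,fx=s,fy=s,interpolation=cv2.INTER_CUBIC)
cv2.imwrite("pics/c1.png",np.hstack([f(a,160,160,100,100,4),f(b,220,150,100,100,4)]))
E
```

```text
t: 2.18
tcp_pos: [0.5168, 0.2405, 0.1746]
orientation: [[-0.736, -0.535, 0.415], [-0.464, 0.845, 0.267], [-0.493, 0.004, -0.87]]
force: [-0.5, 0.0, -1.7]
finger_gap: 0.531
grasp_force: 0.0
[88.1200362   0.86524714 64.08576348]
```

View pics/c1.png

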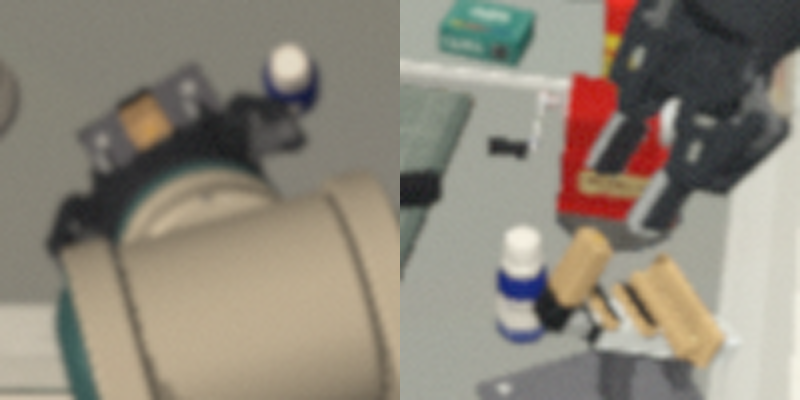

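The block sits between the fingers, laterally centred, with the head at top crop (145,120) and the ink bottle clear. I'll descend and grip.

```bash
python3 -m handwheel '[[-2,0,14,0,0,0,120],[-2,0,14,0,0,0,120],[0,0,14,0,0,0,120],[0,0,12,0,0,0,120],[0,0,0,0,0,0,120]]'
python3 -c "from h import *;print(rp())"
python3 -m handwheel '[[0,0,0,0,0,0,220],[0,0,0,0,0,0,220],[0,0,0,0,0,0,220],[0,0,0,0,0,0,220],[0,0,0,0,0,0,220]]' 50
python3 -c "from h import *;print(rp())"
```

```text
t: 2.7
tcp_pos: [0.5425, 0.2594, 0.1372]
orientation: [[-0.729, -0.539, 0.422], [-0.465, 0.842, 0.271], [-0.502, 0.001, -0.865]]
force: [-0.6, 1.1, -0.9]
finger_gap: 0.529
grasp_force: 0.0
[97.07479572  3.03219106 15.80771014]
t: 3.12
tcp_pos: [0.5449, 0.2563, 0.14]
orientation: [[-0.728, -0.536, 0.428], [-0.464, 0.844, 0.267], [-0.505, -0.004, -0.863]]
force: [3.9, -13.5, 1.6]
finger_gap: 0.241
grasp_force: 48.8
[98.69489874 -0.87561454 18.01969607]
```

```bash
python3 -m handwheel '[[-6,0,0,0,0,0,220],[-6,0,0,0,0,0,220],[-6,0,0,0,0,0,220],[-6,0,0,0,0,0,220],[-6,0,0,0,0,0,220]]'
python3 -m handwheel '[[-4,0,0,0,0,0,220],[-4,0,0,0,0,0,220],[0,0,0,0,0,0,220]]'
python3 -c "from h import *;print(rp())"
```

```text
t: 3.53
tcp_pos: [0.5661, 0.2699, 0.1544]
orientation: [[-0.729, -0.536, 0.426], [-0.465, 0.844, 0.266], [-0.503, -0.004, -0.865]]
force: [-0.6, -14.5, 1.7]
finger_gap: 0.241
grasp_force: 49.0
t: 3.78
tcp_pos: [0.5726, 0.2741, 0.159]
orientation: [[-0.728, -0.536, 0.428], [-0.464, 0.845, 0.267], [-0.504, -0.004, -0.863]]
force: [4.6, -11.1, 0.5]
finger_gap: 0.237
grasp_force: 49.2
[136.74673187  -0.77289257  18.03493575]
```

```bash
for i in 1; do python3 -m handwheel '[[-3,0,0,0,0,0,220],[0,0,0,0,0,0,220]]'
python3 -c "from h import *;s=env.state();print(rp(),E0[1].T@s['force'])"
python3 -m handwheel '[[-3,0,0,0,0,0,220],[0,0,0,0,0,0,220]]'
python3 -c "from h import *;s=env.state();print(rp(),E0[1].T@s['force'])"; done
python3 - <<'E'
from h import *
a,b=[optics.read_camera(n)[:,:,::-1] for n in("top","side")]
f=lambda i,x,y,w,h,s:cv2.resize(i[y:y+h,x:x+w],None,fx=s,fy=s,interpolation=cv2.INTER_CUBIC)
cv2.imwrite("pics/c2.png",np.hstack([f(a,160,160,100,100,4),f(b,230,180,80,80,5)]))
E
```

```text
t: 3.95
tcp_pos: [0.5746, 0.2754, 0.1603]
orientation: [[-0.728, -0.536, 0.427], [-0.464, 0.845, 0.267], [-0.504, -0.004, -0.864]]
force: [4.1, -11.6, 0.6]
finger_gap: 0.239
grasp_force: 49.2
[139.44956427  -0.73302713  18.02455858] [ -2.03694766 -11.97903264   1.90268526]
t: 4.12
tcp_pos: [0.577, 0.2769, 0.1621]
orientation: [[-0.728, -0.535, 0.428], [-0.464, 0.845, 0.268], [-0.505, -0.004, -0.863]]
force: [9.1, -8.8, -0.2]
finger_gap: 0.239
grasp_force: 49.1
[142.85815016  -0.76632136  18.14070863] [  2.4873701  -12.30902958  -1.62397319]
```

```bash
python3 -m handwheel '[[-2,0,0,0,0,0,220],[0,0,0,0,0,0,220]]'
python3 -c "from h import *;s=env.state();print(rp(),E0[1].T@s['force'])"
python3 -m handwheel '[[-2,0,0,0,0,0,220],[0,0,0,0,0,0,220],[0,0,0,0,0,0,220]]'
python3 - <<'E'
from h import *
s=env.state();print(rp(),E0[1].T@s['force'])
b=optics.read_camera("side")[:,:,::-1]
cv2.imwrite("pics/c2.png",cv2.resize(b[170:270,220:320],None,fx=5,fy=5,interpolation=cv2.INTER_CUBIC))
E
```

```text
t: 4.38
tcp_pos: [0.5787, 0.278, 0.1634]
orientation: [[-0.727, -0.535, 0.429], [-0.463, 0.845, 0.268], [-0.506, -0.004, -0.863]]
force: [9.5, -7.5, -2.3]
finger_gap: 0.238
grasp_force: 49.3
[145.22994779  -0.75294807  18.18366871] [  2.29499149 -11.46441751  -3.95883096]
t: 4.63
tcp_pos: [0.5797, 0.2786, 0.1639]
orientation: [[-0.728, -0.535, 0.428], [-0.464, 0.845, 0.268], [-0.505, -0.004, -0.863]]
force: [5.0, -10.4, 0.5]
finger_gap: 0.239
grasp_force: 49.5
[146.50687327  -0.7529063   18.08565922] [ -0.90547359 -11.48403772   1.14659349]
```

View pics/c2.png

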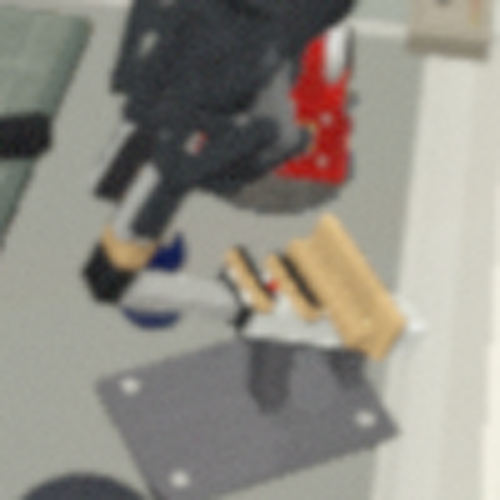

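The red button shows in the window at (270,287). One small extra pull to seat it, then release and back off.

```bash
python3 -m handwheel '[[-2,0,0,0,0,0,220],[0,0,0,0,0,0,220],[0,0,0,0,0,0,220]]'
python3 -c "from h import *;s=env.state();print(rp(),E0[1].T@s['force'])"
python3 -m handwheel '[[0,0,0,0,0,0,120],[0,0,0,0,0,0,120],[0,0,0,0,0,0,120],[0,0,-15,0,0,0,120],[0,0,-25,0,0,0,120]]'
python3 -m handwheel '[[0,0,-25,0,0,0,60],[0,0,-25,0,0,0,0],[0,0,0,0,0,0,0]]'
python3 - <<'E'
from h import *
T=np.array([[0,1,0],[1,0,0],[0,0,-1.]])
goal(np.array([.441,-.121,.12]),T)
b=optics.read_camera("side")[:,:,::-1]
cv2.imwrite("pics/c3.png",cv2.resize(b[190:260,220:320],None,fx=5,fy=5,interpolation=cv2.INTER_CUBIC))
E
```

```text
t: 4.93
tcp_pos: [0.581, 0.2795, 0.1648]
orientation: [[-0.728, -0.535, 0.427], [-0.464, 0.845, 0.267], [-0.504, -0.004, -0.864]]
force: [4.2, -10.5, 0.7]
finger_gap: 0.242
grasp_force: 49.6
[148.29180866  -0.73382324  18.04610194] [ -1.46605575 -11.13931428   1.62801922]
t: 5.35
tcp_pos: [0.5614, 0.2711, 0.1947]
orientation: [[-0.731, -0.538, 0.419], [-0.466, 0.843, 0.27], [-0.498, 0.002, -0.867]]
force: [0.6, -0.4, -0.2]
finger_gap: 0.528
grasp_force: 0.0
t: 5.6
tcp_pos: [0.5419, 0.2579, 0.2473]
orientation: [[-0.725, -0.538, 0.431], [-0.463, 0.843, 0.274], [-0.51, -0.001, -0.86]]
force: [0.9, -0.2, 1.4]
finger_gap: 0.926
grasp_force: 0.0
turn first [ 32.64  17.96 119.09] 124.77802533826096
shift in now axes [ 313.47 -265.    -37.77] in target axes [-378.86 -100.92  127.27]
```

View pics/c3.png

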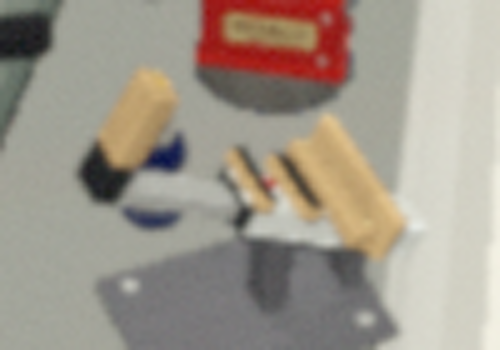

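The head is now well up the slope, near crop (140,110), and the red button shows at (268,183). Moving on to the box.

```bash
python3 -m handwheel '[[20.7,-22.1,-12.3,0,0,0,0],[20.7,-22.1,-12.3,0,0,0,0],[20.7,-22.1,-12.3,0,0,0,0],[20.7,-22.1,-12.3,0,0,0,0],[20.7,-22.1,-12.3,0,0,0,0]]' >/dev/null
python3 -m handwheel '[[20.7,-22.1,-12.3,0,0,0,0],[20.7,-22.1,-12.3,0,0,0,0],[20.7,-22.1,-12.3,0,0,0,0],[20.7,-22.1,-12.3,0,0,0,0],[20.7,-22.1,-12.3,0,0,0,0]]' |head -2
python3 -m handwheel '[[20.7,-22.1,-12.3,0,0,0,0],[20.7,-22.1,-12.3,0,0,0,0],[0,0,0,1.72,0.95,6.27,0],[0,0,0,1.72,0.95,6.27,0],[0,0,0,1.72,0.95,6.27,0]]' >/dev/null
python3 -m handwheel '[[0,0,0,1.72,0.95,6.27,0],[0,0,0,1.72,0.95,6.27,0],[0,0,0,1.72,0.95,6.27,0],[0,0,0,1.72,0.95,6.27,0],[0,0,0,1.72,0.95,6.27,0]]' >/dev/null
python3 -m handwheel '[[0,0,0,1.72,0.95,6.27,0],[0,0,0,1.72,0.95,6.27,0],[0,0,0,1.72,0.95,6.27,0],[0,0,0,1.72,0.95,6.27,0],[0,0,0,1.72,0.95,6.27,0]]' >/dev/null
python3 -m handwheel '[[0,0,0,1.72,0.95,6.27,0],[0,0,0,1.72,0.95,6.27,0],[0,0,0,1.72,0.95,6.27,0],[0,0,0,1.72,0.95,6.27,0],[0,0,0,1.72,0.95,6.27,0]]' >/dev/null
python3 -m handwheel '[[0,0,0,1.72,0.95,6.27,0],[0,0,0,0,0,0,0]]'
python3 - <<'E'
from h import *
T=np.array([[0,1,0],[1,0,0],[0,0,-1.]])
goal(np.array([.441,-.121,.06]),T);print(env.state()["joint_positions"])
o,R=E0
t,b=[optics.read_camera(n) for n in("top","side")]
for n,im,(x0,y0,x1,y1) in(("top",t,(185,175,230,225)),("side",b,(262,215,285,240))):
  hsv=cv2.cvtColor(im,cv2.COLOR_RGB2HSV)[y0:y1,x0:x1]
  m=cv2.inRange(hsv,(0,110,60),(7,255,255))|cv2.inRange(hsv,(172,110,60),(180,255,255))
  ys,xs=np.nonzero(m);print(n,len(xs))
  if len(xs):
    q,d=ray(n,[[xs.mean()+x0,ys.mean()+y0]]);q=R.T@(q-o);d=R.T@d[0];print("button",1000*(q+d*(-.005-q[2])/d[2]))
  print(n,proj(n,[o+R@[.045,0,-.005]]))
E
```

```text
t: 6.48
tcp_pos: [0.4566, -0.0593, 0.2418]
t: 8.32
tcp_pos: [0.4408, -0.1213, 0.2416]
orientation: [[0.005, 1.0, -0.013], [1.0, -0.005, -0.002], [-0.002, -0.013, -1.0]]
force: [0.9, -0.3, -0.8]
finger_gap: 0.999
grasp_force: 0.0
turn first [-0.77  0.1  -0.26] 0.8185540679367702
shift in now axes [  0.63   2.61 181.56] in target axes [  0.29   0.18 181.58]
[-0.35 -0.13  1.56 -0.01  1.73 -0.34]
top 5
button [46.79 -0.13 -5.  ]
top [[203.74 201.85]]
side 3
button [46.01 -0.7  -5.  ]
side [[273.78 226.58]]
```

```bash
python3 -m handwheel '[[2,3,35,-0.8,0,0,0],[1,0,35,0,0,0,0],[0,0,35,0,0,0,0],[0,0,35,0,0,0,0],[0,0,35,0,0,0,0]]'
python3 -m handwheel '[[0,0,25,0,0,0,0],[0,0,18,0,0,0,0],[0,0,12,0,0,0,0],[0,0,8,0,0,0,0],[0,0,0,0,0,0,0]]'
```

```text
t: 8.83
tcp_pos: [0.4433, -0.1187, 0.0663]
orientation: [[-0.003, 1.0, 0.005], [1.0, 0.003, -0.004], [-0.004, 0.005, -1.0]]
force: [0.6, 0.5, 0.2]
finger_gap: 0.997
grasp_force: 0.0
t: 9.25
tcp_pos: [0.4427, -0.1187, 0.0032]
orientation: [[-0.001, 1.0, 0.001], [1.0, 0.001, -0.002], [-0.002, 0.001, -1.0]]
force: [0.5, 0.8, -0.1]
finger_gap: 0.997
grasp_force: 0.0
```

```bash
python3 -m handwheel '[[0,0,3,0,0,0,0],[0,0,0,0,0,0,60],[0,0,0,0,0,0,160],[0,0,0,0,0,0,160],[0,0,0,0,0,0,160]]' 40
python3 -m handwheel '[[0,0,0,0,0,0,160],[0,0,0,0,0,0,160]]'
```

```text
t: 9.67
tcp_pos: [0.4445, -0.1195, 0.0027]
orientation: [[0.001, 1.0, 0.005], [1.0, -0.001, -0.004], [-0.004, 0.005, -1.0]]
force: [-0.6, 0.7, 5.3]
finger_gap: 0.6
grasp_force: 42.6
t: 9.83
tcp_pos: [0.4446, -0.1195, 0.0027]
orientation: [[0.001, 1.0, 0.005], [1.0, -0.001, -0.004], [-0.004, 0.005, -1.0]]
force: [-0.7, 0.4, 6.1]
finger_gap: 0.599
grasp_force: 42.7
```

```bash
python3 -m handwheel '[[0,0,-8,0,0,0,160],[0,0,-20,0,0,0,160],[0,0,-30,0,0,0,160],[0,0,-30,0,0,0,160],[0,0,-30,0,0,0,160]]'
python3 -m handwheel '[[0,0,-30,0,0,0,160],[0,0,-30,0,0,0,160],[0,0,-30,0,0,0,160],[0,0,-20,0,0,0,160],[0,0,0,0,0,0,160]]'
python3 - <<'E'
from h import *
o,R=E0
goal(o+R@[.058,-.0008,.0027+.07],RT(-1));print(env.state()["tcp_pos"],o+R@[.058,-.0008,.0027+.07])
b=optics.read_camera("side")[:,:,::-1]
cv2.imwrite("pics/c4.png",cv2.resize(b[60:260,200:460],None,fx=3,fy=3,interpolation=cv2.INTER_CUBIC))
E
```

```text
t: 10.25
tcp_pos: [0.4429, -0.1187, 0.1212]
orientation: [[0.001, 1.0, 0.003], [1.0, -0.001, -0.003], [-0.003, 0.003, -1.0]]
force: [0.2, 0.6, 0.0]
finger_gap: 0.597
grasp_force: 42.0
t: 10.67
tcp_pos: [0.4444, -0.119, 0.2352]
orientation: [[0.001, 1.0, 0.011], [1.0, -0.001, -0.006], [-0.006, 0.011, -1.0]]
force: [0.5, -0.7, 0.5]
finger_gap: 0.597
grasp_force: 42.0
turn first [-14.27  27.41  56.27] 64.1963663860464
shift in now axes [342.14  46.53  66.75] in target axes [ 159.7  -262.54  171.01]
[ 0.44 -0.12  0.24] [0.49 0.22 0.17]
```

View pics/c4.png

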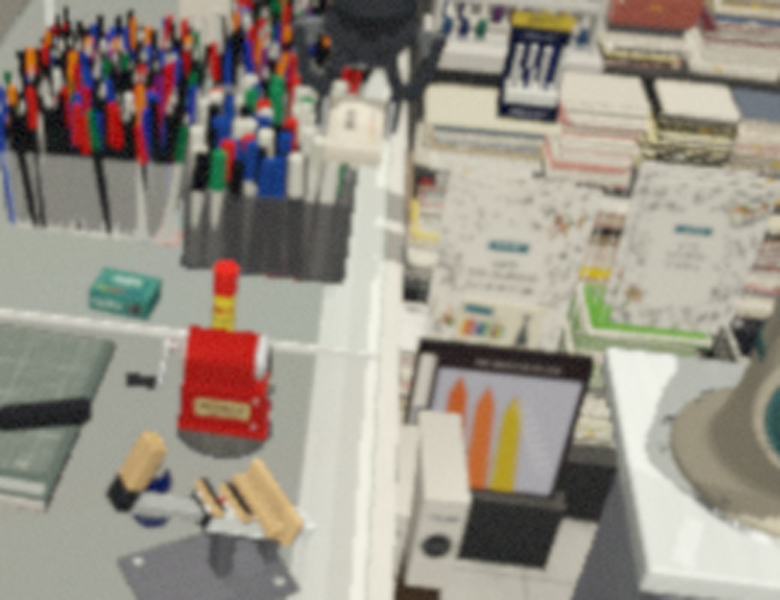

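The box is held at crop (355,125), level and lifted clear. Next I carry it over and turn it to the slope.

```bash
python3 -m handwheel '[[20,2,0,0,0,0,160],[30,4,0,0,0,0,160],[30,4,0,0,0,0,160],[30,4,0,0,0,0,160],[30,4,0,0,0,0,160]]' >/dev/null
python3 -m handwheel '[[30,4,0,0,0,0,160],[30,4,0,0,0,0,160],[30,4,0,0,0,0,160],[20,2,0,0,0,0,160],[0,0,0,-1.43,2.74,5.63,160]]' | head -2
python3 -m handwheel '[[0,0,0,-1.43,2.74,5.63,160],[0,0,0,-1.43,2.74,5.63,160],[0,0,0,-1.43,2.74,5.63,160],[0,0,0,-1.43,2.74,5.63,160],[0,0,0,-1.43,2.74,5.63,160]]' >/dev/null
python3 -m handwheel '[[0,0,0,-1.43,2.74,5.63,160],[0,0,0,-1.43,2.74,5.63,160],[0,0,0,-1.43,2.74,5.63,160],[0,0,0,-1.43,2.74,5.63,160],[0,0,0,0,0,0,160]]'
python3 - <<'E'
from h import *
o,R=E0
goal(o+R@[.058,-.0008,.0027+.05],RT(-1));print(rp())
E
```

```text
t: 11.55
tcp_pos: [0.4746, 0.1354, 0.2266]
t: 12.38
tcp_pos: [0.4737, 0.1312, 0.2264]
orientation: [[0.738, 0.534, 0.413], [0.46, -0.846, 0.27], [0.494, -0.009, -0.87]]
force: [0.0, 1.0, -0.0]
finger_gap: 0.598
grasp_force: 42.0
turn first [-0.34  0.41 -0.48] 0.7122157706124957
shift in now axes [ 26.43 -66.94 103.96] in target axes [ 26.25 -67.33 103.75]
[ 31.75 -68.13 156.45]
```

```bash
python3 -m handwheel '[[9,-22,14,-0.3,0.4,-0.5,160],[9,-22,30,0,0,0,160],[8,-23,30,0,0,0,160],[0,0,28,0,0,0,160],[0,0,0,0,0,0,160]]'
python3 -m handwheel '[[0,0,0,0,0,0,160]]' >/dev/null
python3 - <<'E'
from h import *
o,R=E0
goal(o+R@[.058,-.0008,.0027],RT(-1));print(rp())
t,b=[optics.read_camera(n)[:,:,::-1] for n in("top","side")]
f=lambda i,x,y,w,h,s:cv2.resize(i[y:y+h,x:x+w],None,fx=s,fy=s,interpolation=cv2.INTER_CUBIC)
cv2.imwrite("pics/c5.png",np.hstack([f(t,160,160,100,100,4),f(b,230,160,80,80,5)]))
E
```

```text
t: 12.8
tcp_pos: [0.4987, 0.2287, 0.1462]
orientation: [[0.73, 0.546, 0.412], [0.476, -0.838, 0.267], [0.491, 0.001, -0.871]]
force: [0.1, -0.6, -1.7]
finger_gap: 0.598
grasp_force: 42.1
turn first [-0.11  0.26  0.43] 0.513313940756579
shift in now axes [ 0.14 -0.07 51.48] in target axes [-0.09 -0.17 51.48]
[58.09 -0.97 54.18]
```

View pics/c5.png

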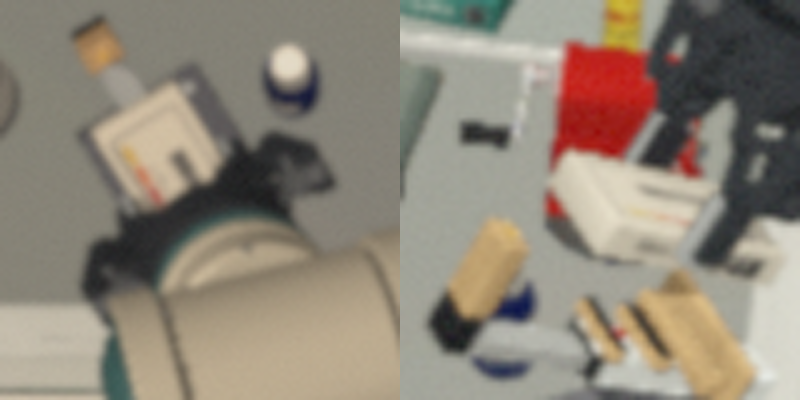

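The box is aligned above the easel, with its upper edge from (85,130) to (180,75) in the top crop and the head beyond it. I'll work out the box's offset in the hand from that edge.

```bash
python3 - <<'E'
from h import *
o,R=E0
for n,uv in (("top",np.array([[85,130],[180,77]])/4+[159.6,159.6]),("side",np.array([[556,165],[600,245]])/5+[229.6-80,159.6])):
  q,d=ray(n,uv);q=R.T@(q-o);d=d@R;print(n,1000*(q+d*((.0695-q[2])/d[:,2])[:,None]))
E
python3 -m handwheel '[[0,0,15,0,0,0,160],[0,0,12,0,0,0,160],[0,0,8,0,0,0,160],[0,0,5,0,0,0,160],[0,0,0,0,0,0,160]]'
python3 -c "from h import *;s=env.state();print(rp(),E0[1].T@s['force'])"
```

```text
top [[114.16132368  28.22673386  69.5       ]
 [111.83891194 -29.02308973  69.5       ]]
side [[122.54651503 -14.36376063  69.5       ]
 [127.98682911  42.64941358  69.5       ]]
t: 13.4
tcp_pos: [0.5183, 0.2379, 0.1191]
orientation: [[0.727, 0.541, 0.423], [0.469, -0.841, 0.269], [0.501, 0.003, -0.865]]
force: [0.1, -0.6, -0.1]
finger_gap: 0.598
grasp_force: 42.1
[60.32313571 -2.11732311 16.14061016] [-0.25508961 -0.52467319 -0.01866531]
```

```bash
python3 -m handwheel '[[-2,-1,4,0,0,0,160],[0,0,4,0,0,0,160],[0,0,2,0,0,0,160],[0,0,0,0,0,0,160],[0,0,0,0,0,0,160]]'
python3 -c "from h import *;s=env.state();print(rp(),E0[1].T@s['force'])"
python3 -m handwheel '[[0,0,2,0,0,0,160],[0,0,0,0,0,0,160]]' >/dev/null
python3 -c "from h import *;s=env.state();print(rp(),E0[1].T@s['force']);goal(None,RT(-1))"
```

```text
t: 13.82
tcp_pos: [0.5204, 0.2409, 0.1096]
orientation: [[0.727, 0.541, 0.423], [0.469, -0.841, 0.27], [0.502, 0.002, -0.865]]
force: [-0.1, -0.1, -0.2]
finger_gap: 0.602
grasp_force: 42.1
[58.45258652 -0.67230027  6.17573074] [-0.27960438 -0.01911465 -0.11456031]
[58.40120169 -0.68303804  4.02013801] [-0.75752526  0.03589366  0.2706225 ]
turn first [ 0.   -0.1   0.28] 0.2988639315977123
```

Underside about 1–2 mm above the bars by estimate. I'll feel for contact in 1 mm steps.

```bash
python3 -m handwheel '[[0,0,1,0,0,0,160],[0,0,0,0,0,0,160]]' >/dev/null
python3 -c "from h import *;s=env.state();print(rp(),E0[1].T@s['force'])"
python3 -m handwheel '[[0,0,1,0,0,0,160],[0,0,0,0,0,0,160]]' >/dev/null
python3 -c "from h import *;s=env.state();print(rp(),E0[1].T@s['force'])"
python3 -m handwheel '[[0,0,1,0,0,0,160],[0,0,0,0,0,0,160]]' >/dev/null
python3 -c "from h import *;s=env.state();print(rp(),E0[1].T@s['force'])"
```

```text
[58.61306473 -0.69725037  3.22920679] [-0.1306528   0.23889009  0.9680126 ]
[58.68286815 -0.71550107  3.04816955] [-5.68828129  0.84305527 14.9074296 ]
[58.77994999 -0.71830752  2.96281971] [-12.4146004    2.06732994  30.43710596]
```

```bash
python3 -m handwheel '[[0,0,-2,0,0,0,160],[-3,0,0,0,0,0,160],[-2,0,0,0,0,0,160],[0,0,0,0,0,0,160]]' >/dev/null
python3 -c "from h import *;s=env.state();print(rp(),E0[1].T@s['force'])"
python3 -m handwheel '[[-1.5,0,0,0,0,0,160],[0,0,0,0,0,0,160]]' >/dev/null
python3 -c "from h import *;s=env.state();print(rp(),E0[1].T@s['force'])"
python3 -m handwheel '[[-1.5,0,0,0,0,0,160],[0,0,0,0,0,0,160]]' >/dev/null
python3 -c "from h import *;s=env.state();print(rp(),E0[1].T@s['force'])"
```

```text
[54.15295615 -0.79251169  3.41895499] [2.73538091 0.27907603 0.34114252]
[54.14943547 -0.80305657  3.87737042] [ 7.43444451  0.66826301 -1.74126783]
[54.12701279 -0.86221286  4.37138244] [10.65477229  1.69285936 -2.9554475 ]
```

Ledge contact is clear. I'll relax the push, press lightly onto the bars and open slowly.

```bash
python3 -m handwheel '[[2.5,0,0,0,0,0,160],[0,0,0.5,0,0,0,160],[0,0,0,0,0,0,160]]' >/dev/null
python3 -c "from h import *;s=env.state();print(rp(),E0[1].T@s['force'])"
python3 -m handwheel '[[0,0,0.5,0,0,0,160],[0,0,0,0,0,0,160]]' >/dev/null
python3 -c "from h import *;s=env.state();print(rp(),E0[1].T@s['force'],s['finger_gap'])"
```

```text
[54.15078664 -0.78296878  3.16134992] [5.05184616 1.57601618 3.60056201]
[54.16726176 -0.79829863  3.1073043 ] [ 1.40869551  2.04772708 11.54556889] 0.5950387156972663
```

```bash
python3 -m handwheel '[[0,0,0,0,0,0,100],[0,0,0,0,0,0,90],[0,0,0,0,0,0,75],[0,0,0,0,0,0,55],[0,0,0,0,0,0,30]]'
python3 -m handwheel '[[0,0,-5,0,0,0,20],[0,0,-15,0,0,0,20],[0,0,-25,0,0,0,20],[0,0,-30,0,0,0,20],[0,0,-30,0,0,0,20]]' | head -2
python3 -m handwheel '[[-30,0,-20,0,0,0,20],[-30,0,-20,0,0,0,20],[-30,0,-20,0,0,0,20],[-30,0,-20,0,0,0,20],[-30,0,-20,0,0,0,20]]' | head -2
python3 - <<'E'
from h import *
t,b=[optics.read_camera(n)[:,:,::-1] for n in("top","side")]
f=lambda i,x,y,w,h,s:cv2.resize(i[y:y+h,x:x+w],None,fx=s,fy=s,interpolation=cv2.INTER_CUBIC)
cv2.imwrite("pics/c6.png",np.hstack([f(t,160,160,100,100,4),f(b,230,170,80,80,5)]))
E
```

```text
t: 15.98
tcp_pos: [0.5176, 0.2391, 0.1023]
orientation: [[0.728, 0.541, 0.422], [0.469, -0.841, 0.269], [0.5, 0.002, -0.866]]
force: [0.3, -0.4, 0.0]
finger_gap: 0.882
grasp_force: 0.0
t: 16.4
tcp_pos: [0.4726, 0.2106, 0.1946]
t: 16.82
tcp_pos: [0.3405, 0.1174, 0.2033]
```

View pics/c6.png

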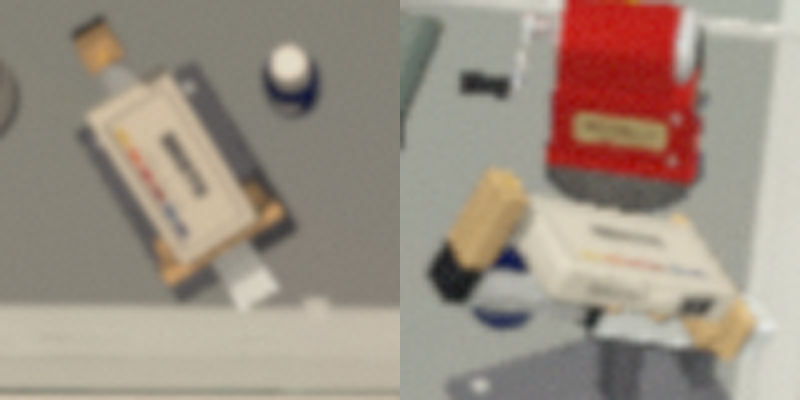

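The box is on the easel and released, but it seems to hide the middle of the ledge in the top crop, around (215,245). I'll compare its corners with the expected seated pose.

```bash
python3 - <<'E'
from h import *
np.set_printoptions(precision=0,suppress=True)
o,R=E0
L=lambda n,P:(proj(n,[o+R@p for p in np.array(P)/1000])-([159.6]*2 if n=="top" else [229.6,169.6]))*(4 if n=="top" else 5)+([0,0] if n=="top" else [400,0])
for n in("top","side"):
  print(n,"seated low L,R, up R,L",L(n,[[0,26,18],[0,-26,18],[105,-26,18],[105,26,18]]).ravel())
  print("  low end on ledge",L(n,[[-6,26,32],[-6,-26,32],[98,-26,18],[98,26,18]]).ravel())
  print("  ledge top front L,R, back R,L",L(n,[[-8,40,14],[-8,-40,14],[0,-40,14],[0,40,14]]).ravel())
  print("  ledge front bottom L,R",L(n,[[-8,40,-6],[-8,-40,-6]]).ravel())
E
```

```text
top seated low L,R, up R,L [183. 266. 260. 218. 168.  70.  88. 118.]
  low end on ledge [192. 282. 269. 234. 174.  80.  95. 128.]
  ledge top front L,R, back R,L [169. 287. 285. 215. 279. 204. 162. 276.]
  ledge front bottom L,R [164. 276. 278. 205.]
side seated low L,R, up R,L [741. 297. 692. 226. 522. 194. 567. 268.]
  low end on ledge [765. 276. 715. 206. 534. 196. 580. 270.]
  ledge top front L,R, back R,L [762. 325. 687. 217. 675. 214. 750. 323.]
  ledge front bottom L,R [740. 356. 667. 247.]
```

The corners match the seated pose to about one pixel in the top view. In the side view the lower corner is near (735,297), as expected when seated; it would be at (765,276) if the box were riding on the ledge. The arm is clear, so I'm handing in.

```bash
python3 -m handwheel '[[0,0,0,0,0,0,20],[0,0,0,0,0,0,20],[0,0,0,0,0,0,20]]' | head -1; python3 -c "
from station import env; print(env.sign_off())"
```

```text
t: 17.17
the job is handed in; nothing more can be done
None
```

The job is handed in at 17.2 s, verdict not shown: the red lock button was visible in its window, the charcoal box is lying on the bars against the ledge and released, and the arm is clear.

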